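Clamp a laminated wood blank in the hold-down press

TASK

Lift the red lever of the blue bench press all the way up to raise its rubber foot, lay the striped wooden blank flat on the press bed inside the yellow outline and let go of it, then swing the lever fully down again so that the foot clamps the blank. Leave the blank clamped inside the outline and do not shift or knock over the other things on the bench.

Things in the scene. Friction and masses are not known exactly. Their poses are not given: they have to be found in the camera images.
- press: Blue hold-down press, fixed. Origin on the bench under the foot; x to the column, y along the outline, z up. In mm: plywood bed x -70 to 120, y +-105, 18 high; column x 70 to 115, y +-22, on a flange x 52 to 119, y +-32, 28 high; head x -30 to 115, y +-15, z 105 to 165, with ears to x -57, z 122 to 158, that carry the lever. The foot can be reached under from both sides (y).
- outline (a point): Centre of the yellow rectangle painted on the bed, on the bed's top (18 mm above the bench), directly under the foot. The painted line's inside is 192 mm along the press's y and 56 mm along its x. Axes as the press.
- lever (a joint): Lever angle in rad: 0 fully down (0.3 below level), 1.0 fully up (0.7 above level); it turns about the press's y axis at lever_pivot and stays where left (stiff, 5 to 9 N at the handle). The foot's underside is 22 mm above the bed at 0, 60 mm at 1.0. It meets the blank at about 0.2; below that a spring presses it, up to 9 N at 0.
- lever_pivot (a point): The lever's hinge axis, 42 mm in front of the foot (press x = -42), 140 mm above the bench.
- handle (a point): Centre of the red handle: a round bar 36 mm long along the press's y, 18 mm thick, at the end of the lever, 110 mm from lever_pivot; the lever points to the press's -x (towards the robot). Its flat ends can be pinched from above, and it can turn between the fingers. The point turns with the lever.
- foot: Black rubber presser foot, disc 34 mm across and 12 mm thick, on a steel rod under the head. Origin at the centre of its underside.
- blank: Wooden blank to be clamped: 44 (x) x 180 (y) x 30 (z) mm, pale wood with a dark stripe along the middle, about 0.17 kg. Lies flat, left or right of the press. Origin at the centre of its underside, y along its length.
- mallet: Bystander: rubber mallet lying along its y, 195 mm long; black head 85 mm across x, 52 mm thick, centred at y = +75; handle 24 mm thick down to y = -110, its middle 26 mm up. Origin on the bench.
- tin: Bystander: green tin, 54 mm across, 45 mm high, 24 mm or more beside the blank's long side (+x). Origin under its centre.
- sanding_block: Bystander: cork sanding block 40 x 80 (y) x 24 mm on the blank's other side (-x). Origin under its centre.
- bottle: Bystander: yellow bottle, 56 mm across, 170 mm high, behind the press. Origin under its centre.
- can: Bystander: red can, 72 mm across, 100 mm high, behind the press. Origin under its centre.
- jar: Bystander: glass jar, 64 mm across, 65 mm high, in front of the press. Origin under its centre.
- mug: Bystander: white mug, 76 mm across, 70 mm high, handle at its +y reaching at most 75 mm from the centre, in front of the press. Origin under its centre.
- tape: Bystander: blue roll of tape lying flat beside the mallet, 72 mm across, 24 mm high. Origin under its centre.

How it is judged:
On the way, in this order (a step that is already met when the one before it is completed fails the run):
1. the lever is swung fully up (above 0.85 rad) (value of joint lever above 0.85 rad), for 0.2 s.
2. with the lever still up, the blank lies flat inside the outline, let go and at rest (x of blank in the frame of outline between -0.01 and 0.01 m and y of blank in the frame of outline between -0.01 and 0.01 m and z of blank in the frame of outline between -0.004 and 0.004 m and angle between the y axis of blank and the y axis of press, either way round below 0.12 rad and angle between blank's own z axis and vertical below 0.08 rad and linear speed of blank below 0.02 m/s and value of joint lever above 0.85 rad and contact force between the fingers and blank below 0.3 N), for 0.2 s.
At the end, for the whole second after the job is handed in: The lever is down (below 0.08 rad), the foot presses on the blank with more than 3 N, and the blank is at rest flat on the bed, its centre within 10 mm of the outline's centre along each side and its length within 0.12 rad of the outline's (x of blank in the frame of outline between -0.01 and 0.01 m and y of blank in the frame of outline between -0.01 and 0.01 m and z of blank in the frame of outline between -0.004 and 0.004 m and angle between the y axis of blank and the y axis of press, either way round below 0.12 rad and angle between blank's own z axis and vertical below 0.08 rad and linear speed of blank below 0.02 m/s and value of joint lever below 0.08 rad and contact force between foot and blank above 3 N); the robot touches nothing.
It fails at once if one of the other loose things on the bench is shifted by more than 25 mm (distance of any of mallet, tin, sanding_block, bottle, can, jar, mug, tape from where it was at the start of the episode above 0.025 m).
It fails at once if the tin, sanding block, bottle, can, jar, mug or tape is knocked over (angle between any of tin, sanding_block, bottle, can, jar, mug, tape's own z axis and vertical above 0.5 rad).
It also fails if it takes over 64 s, if anything falls off the work surface, if the arm or the gripper's body presses on something with over 40 N, if the wrist force passes 120 N, or if a joint passes its speed limit or range.

ROBOT

A 6-joint arm with a two-finger parallel gripper is mounted at the origin on the work surface. World frame = base frame: x ahead of the robot, y to its left, z up, the work surface at z = 0. Lengths are in m, angles in rad, forces in N, time in s.
With the tool pointing down it reaches from about 0.35 to 0.975 m from the base axis. Payload 4.9 kg.
Tool frame: the origin (TCP) lies between the finger pads; the fingertips stand 14 mm ahead of it and the grasp point (between the pads) lies 5 mm behind it (manip.tcp_to_tips is the distance from the TCP to the fingertips, in m); z points along the fingers, y is the line along which they close (so a half turn about z gives the same grasp; the last joint's range is limited). The gripper opens to 85 mm and grips with 20 to 120 N. Pads are 22 mm wide; open, the fingers measure 114 mm over their backs; the gripper's body (76 mm by 85 mm) begins 54 mm behind the grasp point. The pads swing forward as they close: fully open they stand 13 mm farther back than shut.
Start: joints at [1.178, 0.053, 1.613, -0, 1.476, -0.119], TCP at [0.169, 0.602, 0.245] pointing down, gripper open.
Joint ranges: [-3.01, 3.01], [-1.01, 2.22], [0.06, 2.58], [-1.02, 4.17], [0.09, 2.62], [-3.14, 3.14]. Speed limits (rad/s): [2.57, 2.57, 3.14, 3.14, 3.14, 3.14].

INTERFACE

Orientations are given as a unit quaternion [w, x, y, z].
In Python, from plant import manip gives the robot as it stands.
- The arm moves only by the tool servo_tool, never from a script. Its argument "moves" is a list that holds one entry, the list of rows, each a list of 7 numbers: the shift along the tool's x, y, z in mm, then the turn, a rotation vector about the tool's x, y, z in degrees, then the finger opening in mm, from 0 to 85.4. In form: [[[x, y, z, ax, ay, az, fingers], ...]]. A call has 1 to 12 rows; each row shifts and turns the commanded pose from where the row before left it, along the tool's axes as they then stand; what a row does not reach is not made up. A row lasts 1/8 s, in which the tool goes at most 62.5 mm and 10.7 degrees, less where a joint would pass 70% of its speed; a pose out of reach is approached as far as the arm can. A call with a gripper value outside its range is refused whole. The fingers move at their own pace and stop on an object; the grip force is fixed at half the most. Time passes only in rows, so rows that do not move let the fingers close. It gives the time, the measured TCP pose, the force, the opening and the grip force at its end, in the units of the state.
- manip.state(): the state, without advancing time (a new reading comes with each control period).
- manip.grab_frame(name): name is "side" or "top"; returns a dict with "image" (384x512x3 uint8, blue, green, red), "mtx" (3x3 intrinsics, pixels), "eye" and "rotation" of the camera in the world. Camera axes: x right, y down, z forward; pixel columns grow to the right and rows downward; lengths in m; the calibration is good to about 2 mm. A picture is of the moment at which its call begins. There is no depth.
- manip.job_done(): hands the job in; it is judged then, once.
The state is a dict: "time": time; "joint_pos": joint angles; "joint_vel": joint speeds; "joint_efforts": joint torques, N m; "tool_pos": TCP position; "tool_rot": TCP orientation; "contact_force": force on the tool from outside, world axes, zero at the start; "ft_torque": the same for the moment, N m; "gripper_width": opening from 0.0 (shut) to 1.0 (fully open); "grasp_force": force on a finger pad.
Only numpy, scipy, OpenCV 4.12 (cv2) and the standard library are available. Lean on these libraries where they do the work, as an engineer would, in place of code of your own. Each camera call takes 0.05 s, during which the arm holds its last target. There are 200 camera calls.

## Working session

There is one attempt and no reset: what is moved stays moved. The work goes in short steps, Python scripts to look and compute and a tool call to move; the robot and the scene stay as the last step left them, time stands still between calls to the robot, and variables do not carry over. Pictures are saved under pics/ and viewed, at most 14 in all, crops included, and the job is handed in when it is done.

Besides the shell and the picture viewer there is one more tool, called after ">>>" by a JSON object that holds its "method" and its "body". servo_tool: Moves the arm, as the interface text tells. Its arguments: {"type":"object","properties":{"moves":{"type":"array"}},"required":["moves"]}

```bash
ls; mkdir -p pics
cat > h.py <<'E'
import numpy as np, cv2
from plant import manip
def grab(n,save=None):
    f=manip.grab_frame(n)
    if save: cv2.imwrite('pics/'+save,f['image'])
    return f
def ray(f,u,v):
    d=np.linalg.inv(np.array(f['mtx']))@[u,v,1]
    return np.array(f['eye']),np.array(f['rotation'])@d
def onz(f,u,v,z):
    e,d=ray(f,u,v); return e+d*(z-e[2])/d[2]
def proj(f,p):
    q=np.array(f['mtx'])@(np.array(f['rotation']).T@(np.array(p)-f['eye'])); return q[:2]/q[2]
E
python3 - <<'E'
from h import *
s=manip.state(); print(s)
for n in('top','side'):
    f=grab(n,n+'0.png'); print(n,f['eye'],f['rotation'],f['mtx'])
E
```

```text
pics
{'time': 0.0, 'joint_pos': array([ 1.17803082e+00,  5.33689621e-02,  1.61431637e+00, -2.48258146e-05,
        1.47599649e+00, -1.19007796e-01]), 'joint_vel': array([-0.0003714 , -0.00100526,  0.00085929,  0.00072727,  0.00032929,
       -0.00015652]), 'joint_efforts': array([-1.66174832e-03, -3.93670642e+01, -3.70182645e+01, -1.93090686e-04,
        6.97716256e-03,  4.46555859e-06]), 'tool_pos': array([0.16874745, 0.60116157, 0.24404213]), 'tool_rot': array([-2.52433349e-04,  1.36450582e-01,  9.90646328e-01, -1.01369631e-03]), 'contact_force': array([ 0.19137945,  0.03381061, -0.18028872]), 'ft_torque': array([ 0.01363174, -0.00737441, -0.00433492]), 'grasp_force': 0.0, 'gripper_width': 0.9951604476913178}
top [ 0.44520995 -0.00207769  1.37440202] [ 0.04039452 -0.70060765  0.71066765 -0.04968603] [[445.73419323   0.         263.66298845]
 [  0.         445.73419323 192.63560983]
 [  0.           0.           1.        ]]
side [ 0.35396361 -0.80959905  0.67874685] [-0.45563181  0.87797482 -0.12987236  0.06850572] [[427.59333569   0.         254.69926959]
 [  0.         427.59333569 188.40710693]
 [  0.           0.           1.        ]]
```

View pics/top0.png

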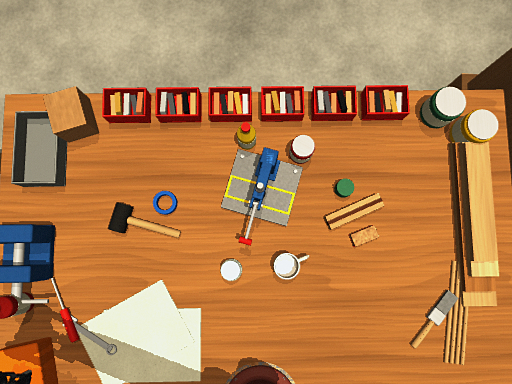

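View pics/side0.png

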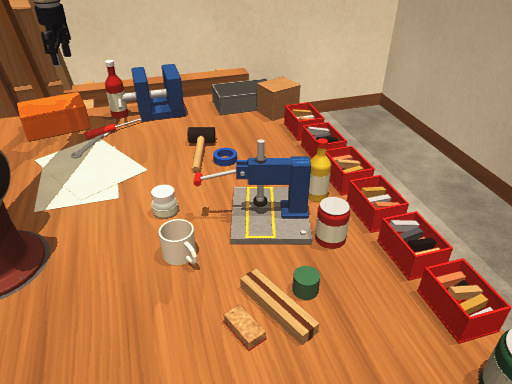

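Top view: the press is at about (260,190), with its lever handle at (245,241) pointing toward the robot. The blank is at (354,211) with the tin at (344,187) and the sanding block at (365,236). The jar (231,269) and mug (287,265) stand in front, and the mallet (140,220) is off to the left.

```bash
cat >> h.py <<'E'
from scipy.spatial.transform import Rotation as R
def Q(q): return R.from_quat([q[1],q[2],q[3],q[0]])
def grab(n,save=None):
    f=manip.grab_frame(n); f['rotation']=Q(f['rotation']).as_matrix(); f['eye']=np.array(f['eye'])
    if save: cv2.imwrite('pics/'+save,f['image'])
    return f
def mask(f,lo,hi,box):
    m=cv2.inRange(cv2.cvtColor(f['image'],cv2.COLOR_BGR2HSV),np.array(lo),np.array(hi))
    k=np.zeros_like(m); x0,y0,x1,y1=box; k[y0:y1,x0:x1]=m[y0:y1,x0:x1]; return k
def rect(f,pix,z):
    p=np.array([onz(f,u,v,z)[:2] for u,v in pix])
    return cv2.minAreaRect((p*1000).astype(np.float32))
def pts(m): return np.argwhere(m>0)[:,::-1]
E
python3 - <<'E'
from h import *
t=grab('top')
hsv=cv2.cvtColor(t['image'],cv2.COLOR_BGR2HSV)
m=mask(t,(24,150,140),(34,255,255),(215,165,305,225)); print('outline',m.sum()//255,rect(t,pts(m),.018))
for p in [(354,211),(335,220),(345,205),(362,217),(325,225),(365,236),(310,215),(320,240)]: print(p,hsv[p[1],p[0]])
m=mask(t,(0,150,120),(8,255,255),(235,230,258,248)); c=pts(m); print('handle px',c.mean(0),len(c),rect(t,c,.1075))
m=mask(t,(60,60,30),(85,255,255),(330,175,360,200)); print('tin',rect(t,pts(m),.045))
for n,p,z in [('mugc',(287,265),.07),('mugh',(308,257),.05),('jar',(231,269),.065),('can',(303,147),.1),('bottle',(246,130),.17),('blank',(354,211),.03)]: print(n,onz(t,*p,z))
crop=t['image'][170:255,310:395]; cv2.imwrite('pics/c1.png',cv2.resize(np.hstack([crop,t['image'][170:255,215:310]]),None,fx=4.4,fy=4.4,interpolation=cv2.INTER_CUBIC))
E
```

```text
outline 313 ((614.0189819335938, -8.12060546875), (206.63150024414062, 69.96134185791016), 73.12722778320312)
(354, 211) [ 10 195 106]
(335, 220) [  9 197 101]
(345, 205) [ 14 188 212]
(362, 217) [ 13 196 159]
(325, 225) [ 14 186 226]
(365, 236) [ 15 167 227]
(310, 215) [ 14 187 198]
(320, 240) [ 14 186 203]
handle px [244.95890411 240.54794521] 73 ((471.8576965332031, 35.19309997558594), (35.710838317871094, 17.2327938079834), 73.983154296875)
tin ((627.97314453125, -265.14068603515625), (51.34513473510742, 52.23944854736328), 87.6740493774414)
mugc [ 0.40038919 -0.08483806  0.07      ]
mugh [ 0.42200897 -0.14849129  0.05      ]
jar [0.39128645 0.07734578 0.065     ]
can [ 0.74142445 -0.13714706  0.1       ]
bottle [0.77523035 0.02724454 0.17      ]
blank [ 0.55757538 -0.29419112  0.03      ]
```

View pics/c1.png

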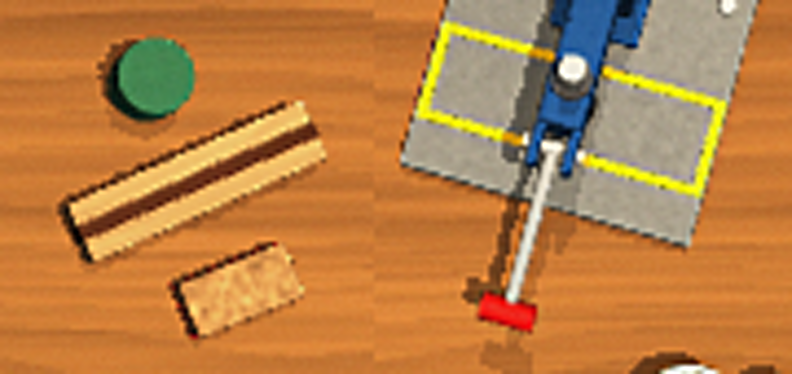

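```bash
cat >> h.py <<'E'
O=np.array([.614,-.0081]); TH=np.radians(73.13)
PY=np.array([np.cos(TH),np.sin(TH)]); PX=np.array([PY[1],-PY[0]])
def rel(p,yaw):
    """shift (mm, tool axes) and turn about tool z (deg) from measured pose to TCP p, tool y at yaw deg"""
    s=manip.state(); M=Q(s['tool_rot']).as_matrix(); y=np.degrees(np.arctan2(M[1,1],M[0,1]))
    print('shift',np.round(M.T@(np.array(p)-s['tool_pos'])*1000,1),'az',round(-(yaw-y),2),'tilt',np.round(M[:2,2],4),'t',s['time'])
def pr(x,y,z): return np.r_[O+PX*x+PY*y,z]
E
python3 - <<'E'
from h import *
t=grab('top')
m=mask(t,(0,100,40),(12,255,140),(320,188,385,235))
n,l,st,c=cv2.connectedComponentsWithStats(m); i=1+st[1:,4].argmax(); p=pts(l==i)
r=rect(t,p,.03); print('stripe',r,st[i])
co=[onz(t,310+(x+.5)/4.4-.5,170+(y+.5)/4.4-.5,.03)[:2] for x,y in[(66,203),(300,100),(325,157),(92,262)]]
print(np.round(co,4),np.mean(co,0)); d=(co[1]+co[2]-co[0]-co[3])/2; print(np.linalg.norm(d),np.degrees(np.arctan2(*d[::-1])))
c=np.mean(co,0);d/=np.linalg.norm(d); print('grip',c+d*.062)
tin=np.array([.628,-.265])-c; print('tin along',tin@d,'across',tin@[-d[1],d[0]])
rel(pr(-147,0,.20),73.13)
E
```

```text
stripe ((558.4588623046875, -295.7320556640625), (9.308656692504883, 178.70855712890625), 23.015642166137695) [328 198  54  26 181]
[[ 0.5444 -0.2045]
 [ 0.6136 -0.3693]
 [ 0.5737 -0.3847]
 [ 0.5037 -0.221 ]] [ 0.55885663 -0.29487147]
0.17843631480424108 -67.03709786643236
grip [ 0.583045   -0.35195845]
tin along -0.0005291370556333682 across 0.07531819663853623
shift [1.463755e+05 2.558900e+03 6.250000e+01] az 1.18 tilt [-0.0005 -0.0012] t 0.2
```

```bash
python3 -c "
from h import *
p=pr(-.147,0,.2);print(p);rel(p,73.13)"
```

```text
[0.47332605 0.03455957 0.2       ]
shift [-446.4 -463.3   45. ] az 1.18 tilt [-0.0005 -0.0012] t 0.2
```

>>> {"method": "servo_tool", "body": {"moves": [[[-37.2,-38.6,0,0,0,0.1,70],[-37.2,-38.6,0,0,0,0.1,70],[-37.2,-38.6,0,0,0,0.1,70],[-37.2,-38.6,0,0,0,0.1,70],[-37.2,-38.6,0,0,0,0.1,70],[-37.2,-38.6,0,0,0,0.1,70],[-37.2,-38.6,0,0,0,0.1,70],[-37.2,-38.6,0,0,0,0.1,70],[-37.2,-38.6,0,0,0,0.1,60],[-37.2,-38.6,15,0,0,0.1,60],[-37.2,-38.6,15,0,0,0.1,60],[-37.2,-38.6,15,0,0,0.1,60]]]}}

```text
time: 1.7
tool_pos: [0.4686, 0.0304, 0.2]
tool_rot: [0.0, 0.147, 0.989, 0.0]
contact_force: [0.2, 0.7, -0.4]
gripper_width: 0.698
grasp_force: 0.0
```

```bash
python3 -c "
from h import *
rel(pr(-.147,0,.1025),73.13); grab('side','s1.png')"
```

```text
shift [-3.3  5.3 97.5] az -0.04 tilt [0.0008 0.0001] t 1.7
```

View pics/s1.png

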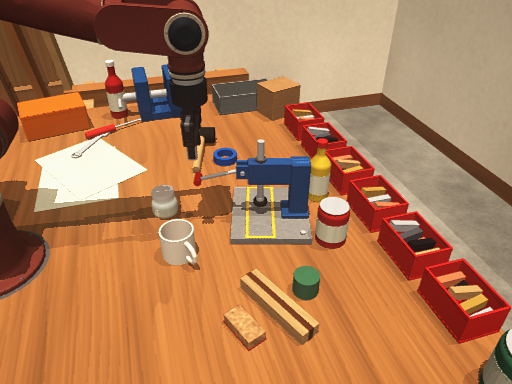

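The gripper hangs over the handle (about (197,180)), and its path down is clear. I'll descend and pinch.

>>> {"method": "servo_tool", "body": {"moves": [[[-3.5,5,0,0,0,0,60],[0,0,25,0,0,0,60],[0,0,25,0,0,0,60],[0,0,25,0,0,0,60],[0,0,22,0,0,0,60],[0,0,0,0,0,0,30],[0,0,0,0,0,0,25],[0,0,0,0,0,0,25],[0,0,0,0,0,0,25]]]}}

```text
time: 2.88
tool_pos: [0.4718, 0.036, 0.1032]
tool_rot: [-0.001, 0.146, 0.989, -0.0]
contact_force: [-4.5, -2.0, -4.0]
gripper_width: 0.414
grasp_force: 60.7
```

Run:
```python
from h import *
# arc increments in tool axes (tool x = -press x), steps of 0.1 rad from 0 to 1.02
a=np.linspace(-.3,.74,13); x=110*np.cos(a); z=110*np.sin(a)
print(np.round(np.c_[np.diff(x),-np.diff(z)],1).tolist())
print(manip.state()['contact_force'],manip.state()['grasp_force'],manip.state()['gripper_width']*85.4)
rel(pr(-.147,0,.1025),73.13)
```

```text
[[2.4, -9.2], [1.6, -9.4], [0.8, -9.5], [-0.0, -9.5], [-0.9, -9.5], [-1.7, -9.4], [-2.5, -9.2], [-3.3, -9.0], [-4.0, -8.6], [-4.8, -8.3], [-5.5, -7.8], [-6.1, -7.3]]
[-4.54243802 -1.9690868  -3.98315833] 60.749677419662476 35.33634821597437
shift [-1.9 -1.   0.7] az 0.02 tilt [-0.0026 -0.0004] t 2.875
```

Pinched at about 35 mm, so I can swing it up.

>>> {"method": "servo_tool", "body": {"moves": [[[2.4,0,-9.2,0,0,0,25],[1.6,0,-9.4,0,0,0,25],[0.8,0,-9.5,0,0,0,25],[0,0,-9.5,0,0,0,25],[-0.9,0,-9.5,0,0,0,25],[-1.7,0,-9.4,0,0,0,25],[-2.5,0,-9.2,0,0,0,25],[-3.3,0,-9,0,0,0,25],[-4,0,-8.6,0,0,0,25],[-4.8,0,-8.3,0,0,0,25],[-5.5,0,-7.8,0,0,0,25],[-4.5,0,-5.5,0,0,0,25]]]}}

```text
time: 4.38
tool_pos: [0.494, 0.0294, 0.2083]
tool_rot: [-0.001, 0.147, 0.989, -0.0]
contact_force: [-2.6, -4.6, -13.9]
gripper_width: 0.407
grasp_force: 60.9
```

>>> {"method": "servo_tool", "body": {"moves": [[[0,0,0,0,0,0,25],[0,0,0,0,0,0,25],[0,0,0,0,0,0,60],[0,0,0,0,0,0,60],[0,0,0,0,0,0,60],[0,0,-20,0,0,0,60],[0,0,-20,0,0,0,60],[0,0,-20,0,0,0,60]]]}}

```text
time: 5.38
tool_pos: [0.4948, 0.0294, 0.2708]
tool_rot: [0.001, 0.147, 0.989, 0.0]
contact_force: [-0.3, 0.4, -0.2]
gripper_width: 0.705
grasp_force: 0.0
```

Run:
```python
from h import *
t=grab('top'); f=grab('side','s2.png')
for n,g,b in(('top',t,(225,215,275,260)),('side',f,(170,120,260,200))):
    c=pts(mask(g,(0,150,100),(8,255,255),b)); print(n,len(c),c.mean(0) if len(c) else '',[ (a,np.round(proj(g,pr(-.042-.11*np.cos(a-.3),0,.14+.11*np.sin(a-.3))),1)) for a in(.7,.85,.95,1)])
# blank approach above grip
c=np.array([.5587,-.295]); d=np.array([np.cos(np.radians(-67)),np.sin(np.radians(-67))])
g=c+d*.062; print(g); rel([*g,.22],23.0)
```

```text
top 1362 [249.76284875 230.26578561] [(0.7, array([244.6, 238. ])), (0.85, array([245.3, 235.1])), (0.95, array([245.8, 232.7])), (1, array([246.2, 231.4]))]
side 96 [204.34375    142.61458333] [(0.7, array([198.4, 153.6])), (0.85, array([201.3, 148. ])), (0.95, array([203.7, 144.4])), (1, array([205.1, 142.8]))]
[ 0.58292533 -0.3520713 ]
shift [-193.6 -339.7   53.4] az 50.11 tilt [ 0.0068 -0.0006] t 5.475
```

View pics/s2.png

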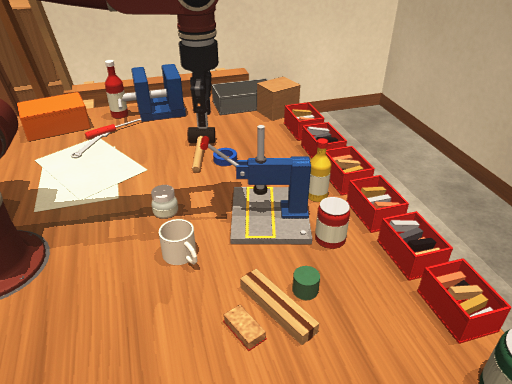

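The handle is at (204,143), which gives a lever angle of about 0.98 rad, so the foot is raised. On to the blank.

>>> {"method": "servo_tool", "body": {"moves": [[[-27.7,-48.5,0,0,0,0,60],[-27.7,-48.5,0,0,0,0,60],[-27.7,-48.5,0,0,0,0,60],[-27.7,-48.5,0,0,0,0,60],[-27.7,-48.5,0,0,0,0,60],[-27.7,-48.5,0,0,0,0,60],[-27.7,-48.5,0,0,0,0,60],[0,0,15,0,0,10,60],[0,0,15,0,0,10,60],[0,0,15,0,0,10,60],[0,0,15,0,0,10,60],[0,0,15,0,0,10,60]]]}}

```text
time: 6.98
tool_pos: [0.581, -0.3516, 0.1921]
tool_rot: [-0.001, 0.554, 0.833, 0.0]
contact_force: [0.5, 0.1, 0.5]
gripper_width: 0.701
grasp_force: 0.0
```

>>> {"method": "servo_tool", "body": {"moves": [[[0,0,0,0,0,0,60],[0,0,0,0,0,0,60]]]}}

```text
time: 7.22
tool_pos: [0.5813, -0.3519, 0.1936]
tool_rot: [0.0, 0.55, 0.835, -0.0]
contact_force: [0.1, 0.0, -0.4]
gripper_width: 0.699
grasp_force: 0.0
```

Run:
```python
from h import *
rel([.583,-.352,.018],23.0); s=manip.state(); print(s['tool_pos'],s['joint_pos'],s['gripper_width']*85.4)
grab('side','s3.png')
```

```text
shift [ -0.7   1.5 175.6] az 0.25 tilt [ 0.0003 -0.0002] t 7.225
[ 0.5813362  -0.35188289  0.19360241] [-6.53717083e-01  2.12354956e-01  1.52539076e+00 -7.40167836e-07
  1.40350945e+00 -1.05947125e+00] 59.66609360026866
```

View pics/s3.png

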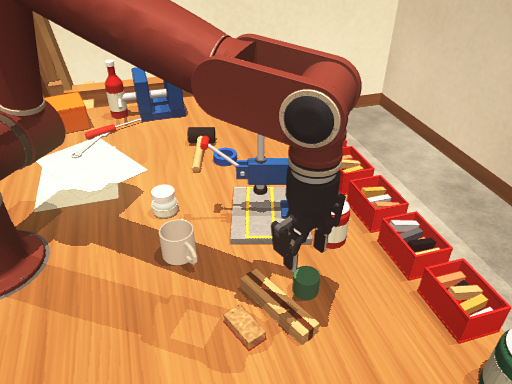

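The gripper is over the outer end of the blank at about (300,310). The tin and block are clear of the fingers.

>>> {"method": "servo_tool", "body": {"moves": [[[-0.7,1.5,40,0,0,0.2,60],[0,0,40,0,0,0,60],[0,0,40,0,0,0,60],[0,0,30,0,0,0,60],[0,0,25,0,0,0,60],[0,0,0,0,0,0,60],[0,0,0,0,0,0,38],[0,0,0,0,0,0,35],[0,0,0,0,0,0,35],[0,0,0,0,0,0,35]]]}}

```text
time: 8.52
tool_pos: [0.5839, -0.3526, 0.0202]
tool_rot: [0.002, 0.552, 0.834, -0.0]
contact_force: [-0.3, -0.3, 5.8]
gripper_width: 0.5
grasp_force: 63.1
```

>>> {"method": "servo_tool", "body": {"moves": [[[0,0,-8,0,0,0,35],[0,0,-8,0,0,0,35],[0,0,-8,0,0,0,35],[0,0,-12,0,0,0,35],[0,0,-15,0,0,0,35],[0,0,-15,0,0,0,35],[0,0,-14,0,0,0,35],[0,0,0,0,0,0,35]]]}}

```text
time: 9.52
tool_pos: [0.5839, -0.3526, 0.1006]
tool_rot: [0.002, 0.553, 0.833, -0.0]
contact_force: [0.9, -0.3, -0.2]
gripper_width: 0.503
grasp_force: 62.4
```

Run:
```python
from h import *
s=manip.state(); print(s['tool_pos'],s['gripper_width']*85.4,s['grasp_force'],s['contact_force'],s['ft_torque'])
grab('side','s4.png'); rel(pr(0,-.19,.1),-16.87)
```

```text
[ 0.58388086 -0.35259941  0.10060205] 42.97758645869147 62.41039037704468 [ 0.93148859 -0.26356927 -0.245767  ] [-0.05877174 -0.03477526 -0.01380159]
shift [158.9  40.7  -0.9] az 39.78 tilt [ 0.0013 -0.001 ] t 9.575
```

View pics/s4.png

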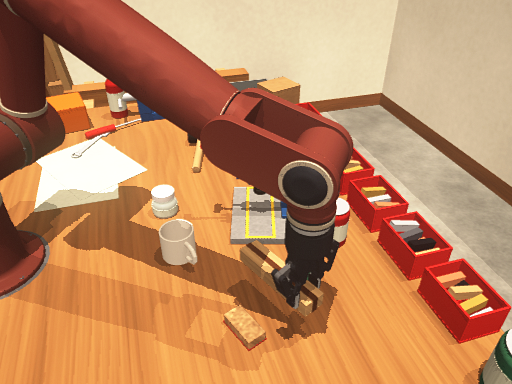

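The blank is lifted at about (285,275) and level. Next I'll turn it parallel to the outline.

>>> {"method": "servo_tool", "body": {"moves": [[[0,0,0,0,0,8,35],[0,0,0,0,0,8,35],[0,0,0,0,0,8,35],[0,0,0,0,0,8,35],[0,0,0,0,0,7.8,35],[0,0,0,0,0,0,35],[0,0,0,0,0,0,35]]]}}

```text
time: 10.45
tool_pos: [0.5825, -0.3516, 0.0975]
tool_rot: [-0.001, 0.803, 0.596, -0.0]
contact_force: [0.1, -0.3, -0.6]
gripper_width: 0.508
grasp_force: 62.4
```

Run:
```python
from h import *
rel(pr(0,-.185,.1),-16.87)
t=grab('top'); h=t['image'][150:270,240:420]; cv2.imwrite('pics/t5.png',cv2.resize(h,None,fx=4,fy=4,interpolation=cv2.INTER_CUBIC))
```

```text
shift [152.9 -69.3  -2.3] az 0.09 tilt [-0.0009  0.0006] t 10.45
```

View pics/t5.png

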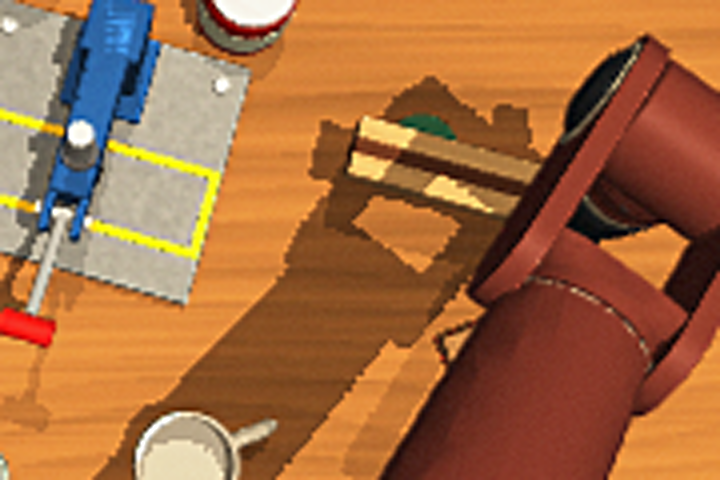

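The blank is parallel to the outline, with its left end at about (355,150) in the crop. I'll bring it over the bed and lower it.

>>> {"method": "servo_tool", "body": {"moves": [[[25,-11.5,0,0,0,0,35],[25,-11.5,0,0,0,0,35],[25.5,-11.5,0,0,0,0,35],[25.5,-11.5,0,0,0,0,35],[26,-11.5,0,0,0,0,35],[26,-11.8,0,0,0,0,35],[0,0,15,0,0,0,35],[0,0,15,0,0,0,35],[0,0,17,0,0,0,35],[0,0,0,0,0,0,35],[0,0,0,0,0,0,35]]]}}

```text
time: 11.88
tool_pos: [0.5611, -0.1857, 0.0511]
tool_rot: [-0.0, 0.803, 0.595, -0.0]
contact_force: [0.2, -0.1, -1.0]
gripper_width: 0.501
grasp_force: 62.3
```

Run:
```python
from h import *
rel(pr(0,-.063,.05),-16.87)
t=grab('top')
m=mask(t,(0,100,30),(12,255,140),(278,180,345,240)); n,l,st,c=cv2.connectedComponentsWithStats(m); print(st[1:])
f=grab('side'); 
a=t['image'][150:270,225:385]; b=f['image'][150:270,200:360]; cv2.imwrite('pics/t6.png',cv2.resize(np.hstack([a,b]),None,fx=2.5,fy=2.5,interpolation=cv2.INTER_CUBIC))
```

```text
shift [122.4  -1.    1.1] az -0.05 tilt [-0. -0.] t 11.875
[[311 180   5   6   6]
 [313 180  32  60 620]
 [299 183   1   1   1]
 [318 182   1   1   1]
 [297 185   5   5  10]
 [303 185   1   1   1]
 [321 185   1   1   1]
 [301 187   7   3  10]
 [309 187   2   3   3]
 [316 187   1   1   1]
 [315 189   1   1   1]
 [319 189   1   1   1]
 [296 191  12   7  23]
 [301 191   1   1   1]
 [304 191   5   3   6]
 [314 192   1   1   1]
 [317 192   1   1   1]
 [305 194   1   1   1]
 [313 194   1   1   1]
 [278 196  32  44 181]
 [312 196   1   1   1]
 [310 198   2   4   4]
 [332 203   1   1   1]
 [290 209   1   1   1]
 [307 208   1   1   1]
 [292 210   1   1   1]
 [290 213   1   1   1]
 [298 212   1   1   1]
 [301 214  35  26 318]
 [304 216   1   1   1]
 [313 217   1   1   1]
 [313 219   2   1   2]
 [329 219   1   1   1]
 [288 221   2   3   3]
 [302 220   1   1   1]
 [312 221   2   1   2]
 [324 220   2   2   2]
 [290 223   1   1   1]
 [292 223   1   1   1]
 [280 225   3   2   5]
 [284 225   4   4   6]
 [300 225   1   1   1]
 [322 224   1   1   1]
 [292 226   1   1   1]
 [294 227   1   1   1]
 [278 228   1   1   1]
 [281 228   1   1   1]
 [279 230   1   1   1]
 [284 231   2   2   2]
 [289 230   3   3   3]
 [282 232   1   1   1]
 [278 235   1   1   1]
 [281 236   1   1   1]
 [283 236   1   1   1]
 [288 236   2   2   2]
 [280 238   1   1   1]
 [285 238   1   1   1]
 [287 239   2   1   2]
 [290 239   1   1   1]]
```

View pics/t6.png

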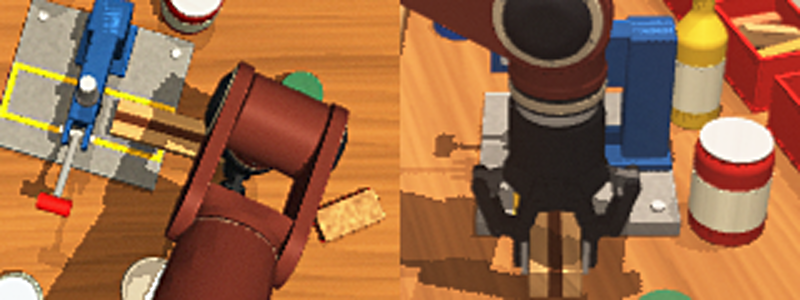

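The blank is centred between the yellow long lines, with its front end short of the foot. Before inserting, I'll check that the forearm clears the raised handle.

Run:
```python
from h import *
f=grab('side'); s=manip.state()
# disc of wrist joint in side view now: centre crop(548,28)/2.5, lower edge ~ y 66/2.5
for c in [(548,28),(548,66)]:
    e,d=ray(f,200+(c[0]-400)/2.5,150+c[1]/2.5)
    for y in(-.19,-.24): print(c,y,np.round(e+d*(y-e[1])/d[1],3))
print(s['joint_pos'], pr(-.126,0,.211))
```

```text
(548, 28) -0.19 [ 0.551 -0.19   0.281]
(548, 28) -0.24 [ 0.535 -0.24   0.313]
(548, 66) -0.19 [ 0.552 -0.19   0.248]
(548, 66) -0.24 [ 0.536 -0.24   0.283]
[-4.45207443e-01  1.68890406e-01  1.83107024e+00 -2.64981208e-05
  1.14008258e+00 -1.50174792e-01] [0.49342233 0.02846535 0.211     ]
```

>>> {"method": "servo_tool", "body": {"moves": [[[15,-1,0,0,0,0,35],[15,0,0,0,0,0,35],[15,0,0,0,0,0,35],[15,0,0,0,0,0,35],[15,0,0,0,0,0,35],[15,0,0,0,0,0,35],[15,0,0,0,0,0,35],[10,0,0,0,0,0,35],[5,0,0,0,0,0,35],[2,0,0,0,0,0,35],[0,0,0,0,0,0,35]]]}}

```text
time: 13.4
tool_pos: [0.5955, -0.0684, 0.0512]
tool_rot: [0.0, 0.803, 0.596, -0.0]
contact_force: [-0.0, 0.2, -1.3]
gripper_width: 0.505
grasp_force: 62.3
```

Run:
```python
from h import *
rel(pr(0,-.063,.0385),-16.87); print(manip.state()['contact_force'])
t=grab('top'); f=grab('side')
a=t['image'][150:270,205:365]; b=f['image'][130:250,190:350]; cv2.imwrite('pics/t7.png',cv2.resize(np.hstack([a,b]),None,fx=2.5,fy=2.5,interpolation=cv2.INTER_CUBIC))
```

```text
shift [ 0.1  0.2 12.7] az -0.03 tilt [-0.     -0.0001] t 13.4
[-0.01062968  0.17362911 -1.32060832]
```

View pics/t7.png

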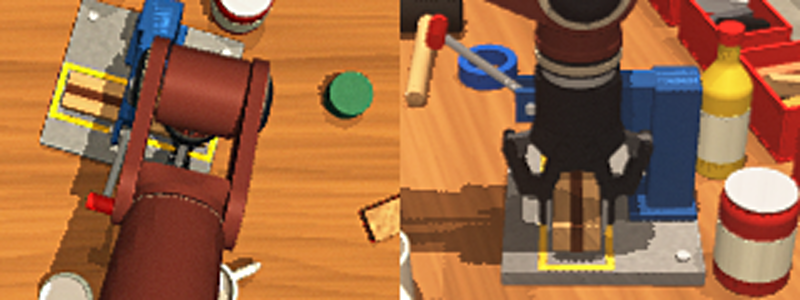

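The blank is inserted, with its left end inside the outline at about (62,90) in the crop. I'll lower it and check the end position before releasing.

>>> {"method": "servo_tool", "body": {"moves": [[[0,0,4,0,0,0,35],[0,0,4,0,0,0,35],[0,0,3,0,0,0,35],[0,0,1.5,0,0,0,35],[0,0,0.5,0,0,0,35],[0,0,0,0,0,0,35]]]}}

```text
time: 14.25
tool_pos: [0.5956, -0.0683, 0.0383]
tool_rot: [0.0, 0.803, 0.596, 0.0]
contact_force: [-0.4, 0.6, -1.3]
gripper_width: 0.503
grasp_force: 62.3
```

```bash
cat > ends.py <<'E'
from h import *
# visible left part of the stripe and wood in the top view -> press coordinates
t=grab('top')
box=(222,170,257,205)
w=mask(t,(0,90,30),(20,255,255),box); n,l,st,c=cv2.connectedComponentsWithStats(w)
i=max(range(1,n),key=lambda k:st[k,4])
def P(m):
    q=np.array([onz(t,u,v,.048)[:2]-O for u,v in pts(m)]); return np.c_[q@PX,q@PY]*1000
q=P(l==i); q=q[(q[:,1]>25)&(abs(q[:,0])<30)]; print('wood x',np.percentile(q[:,0],[1,50,99]),'y',np.percentile(q[:,1],[1,99,100]),len(q))
s=P(mask(t,(0,100,30),(12,255,140),box)); s=s[(s[:,1]>30)&(s[:,1]<88)&(abs(s[:,0])<15)]; print('stripe x fit',np.polyfit(s[:,1],s[:,0],1),len(s))
E
python3 ends.py; python3 -c "
from h import *
s=manip.state();print(s['contact_force'],s['tool_pos'])"
```

```text
wood x [-24.33488529  -1.47076369  21.4354855 ] y [25.64438551 87.99068853 88.80696482] 284
stripe x fit [ 0.002569  -0.6111608] 61
[ 0.04504568 -0.14225808 -0.77321226] [ 0.5955686  -0.06824849  0.03826039]
```

The blank is aligned to about 1–2 mm. I'll lower the last bit until it touches, then release and retreat.

>>> {"method": "servo_tool", "body": {"moves": [[[0,0,0.5,0,0,0,35],[0,0,0.5,0,0,0,35],[0,0,0,0,0,0,35]]]}}

```text
time: 14.68
tool_pos: [0.596, -0.0683, 0.0382]
tool_rot: [0.0, 0.803, 0.596, 0.0]
contact_force: [-2.0, 0.5, 5.0]
gripper_width: 0.506
grasp_force: 63.2
```

>>> {"method": "servo_tool", "body": {"moves": [[[0,0,0,0,0,0,50],[0,0,0,0,0,0,60],[0,0,0,0,0,0,60],[-2,0,-10,0,0,0,60],[-5,0,-15,0,0,0,60],[-10,0,-20,0,0,0,60],[-10,0,-40,0,0,0,60],[-10,0,-50,0,0,0,60],[-10,0,-50,0,0,0,60],[0,0,-40,0,0,0,60],[0,0,0,0,0,0,60]]]}}

```text
time: 16.05
tool_pos: [0.5838, -0.1147, 0.2696]
tool_rot: [0.005, 0.804, 0.595, 0.003]
contact_force: [0.4, -0.3, 0.2]
gripper_width: 0.697
grasp_force: 0.0
```

```bash
python3 ends.py
python3 - <<'E'
from h import *
a=.68; p=pr(-.042-.11*np.cos(a),0,.3); print(p); rel(p,73.13)
f=grab('side'); t=grab('top')
c=pts(mask(f,(0,150,100),(8,255,255),(185,125,225,165))); print(c.mean(0))
a=t['image'][150:270,205:365]; b=f['image'][130:250,190:350]; cv2.imwrite('pics/t8.png',cv2.resize(np.hstack([a,b]),None,fx=2.5,fy=2.5,interpolation=cv2.INTER_CUBIC))
E
```

```text
wood x [-24.42727089  -1.47076369  21.60813073] y [25.60810038 88.05815218 88.80696482] 260
stripe x fit [ 0.00952706 -0.5726264 ] 59
[0.4919553  0.02891023 0.3       ]
shift [ 110.5 -128.2  -34.5] az -90.05 tilt [ 0.006  -0.0021] t 16.1
[204.33 142.33]
```

View pics/t8.png

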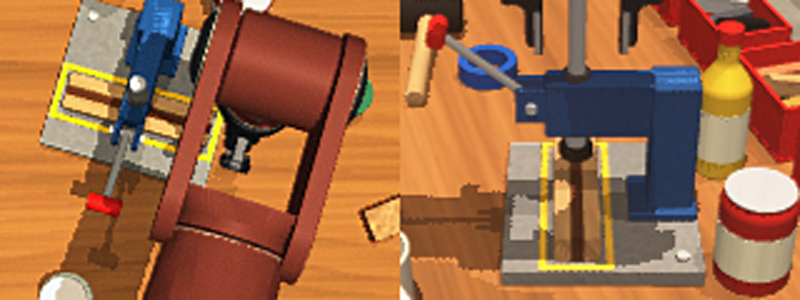

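The blank lies in the outline and is released, and the lever is still up (handle at (204,142)). Now back to the handle.

>>> {"method": "servo_tool", "body": {"moves": [[[0,-32,-17,0,0,0,60],[0,-32,-17,0,0,0,60],[27,-32,0,0,0,0,60],[27,-32,0,0,0,0,60],[27,0,0,0,0,0,60],[29,0,0,0,0,0,60],[0,0,0,0,0,-10,60],[0,0,0,0,0,-10,60],[0,0,0,0,0,-10,60],[0,0,0,0,0,-10,60],[0,0,0,0,0,-10,60],[0,0,0,0,0,-10,60]]]}}

```text
time: 17.7
tool_pos: [0.4904, 0.0292, 0.2941]
tool_rot: [-0.002, 0.395, 0.919, -0.001]
contact_force: [-0.1, -0.8, 0.1]
gripper_width: 0.702
grasp_force: 0.0
```

>>> {"method": "servo_tool", "body": {"moves": [[[0,0,0,0,0,-10,60],[0,0,0,0,0,-10,60],[0,0,0,0,0,-10,60],[0,0,0,0,0,0,60],[0,0,0,0,0,0,60]]]}}

```text
time: 18.32
tool_pos: [0.4909, 0.0292, 0.2952]
tool_rot: [-0.001, 0.148, 0.989, -0.0]
contact_force: [1.0, -0.5, -0.2]
gripper_width: 0.701
grasp_force: 0.0
```

Run:
```python
from h import *
a=.68; rel(pr(-.042-.11*np.cos(a),0,.14+.11*np.sin(a)-.005),73.13)
a=np.linspace(.68,-.31,13); x=110*np.cos(a); z=110*np.sin(a)
print(np.round(np.c_[np.diff(x),-np.diff(z)],1).tolist())
```

```text
shift [-1.3  0.  91. ] az -0.16 tilt [-0.0018  0.0001] t 18.325
[[5.4, 7.3], [4.8, 7.7], [4.1, 8.1], [3.5, 8.4], [2.8, 8.6], [2.0, 8.8], [1.3, 9.0], [0.6, 9.1], [-0.2, 9.1], [-0.9, 9.0], [-1.7, 8.9], [-2.4, 8.7]]
```

>>> {"method": "servo_tool", "body": {"moves": [[[-1.3,0,30,0,0,-0.2,60],[0,0,30,0,0,0,60],[0,0,20,0,0,0,60],[0,0,11,0,0,0,60],[0,0,0,0,0,0,60],[0,0,0,0,0,0,30],[0,0,0,0,0,0,25],[0,0,0,0,0,0,25],[0,0,0,0,0,0,25]]]}}

```text
time: 19.45
tool_pos: [0.4933, 0.0294, 0.2067]
tool_rot: [0.001, 0.145, 0.989, 0.001]
contact_force: [0.1, 4.3, 5.2]
gripper_width: 0.409
grasp_force: 60.5
```

>>> {"method": "servo_tool", "body": {"moves": [[[5.4,0,7.3,0,0,0,25],[4.8,0,7.7,0,0,0,25],[4.1,0,8.1,0,0,0,25],[3.5,0,8.4,0,0,0,25],[2.8,0,8.6,0,0,0,25],[2,0,8.8,0,0,0,25],[1.3,0,9,0,0,0,25],[0.6,0,9.1,0,0,0,25],[-0.2,0,9.1,0,0,0,25],[-0.9,0,9,0,0,0,25],[-1.7,0,8.9,0,0,0,25],[-2.4,0,8.7,0,0,0,25]]]}}

```text
time: 20.95
tool_pos: [0.4742, 0.0352, 0.1034]
tool_rot: [-0.0, 0.145, 0.989, 0.001]
contact_force: [-5.3, 5.6, 9.2]
gripper_width: 0.406
grasp_force: 67.2
```

>>> {"method": "servo_tool", "body": {"moves": [[[-0.5,0,2,0,0,0,25],[0,0,0,0,0,0,25],[0,0,0,0,0,0,25]]]}}

```text
time: 21.32
tool_pos: [0.4749, 0.035, 0.1013]
tool_rot: [0.0, 0.145, 0.989, 0.001]
contact_force: [-3.1, 5.9, 4.8]
gripper_width: 0.408
grasp_force: 66.9
```

```bash
python3 ends.py
python3 - <<'E'
from h import *
rel(pr(-.147,0,.1025),73.13)
f=grab('side'); c=pts(mask(f,(0,150,100),(8,255,255),(180,160,215,195))); print(c.mean(0),len(c))
for a in(0,.08,.2): print(a,proj(f,pr(-.042-.11*np.cos(a-.3),0,.14+.11*np.sin(a-.3))))
E
```

```text
wood x [-24.26626205  -1.47637699  21.43467131] y [25.70130495 88.17902455 88.80696482] 317
stripe x fit [ 0.0037375  -0.22010356] 63
shift [ 1.4 -0.9 -1.2] az 0.2 tilt [0.001  0.0015] t 21.375
[nan nan] 0
0 [199.15069678 180.94829622]
0.08 [197.93415592 177.9748098 ]
0.2 [196.62748622 173.36461843]<stdin>:3: RuntimeWarning: Mean of empty slice.
  ret = um.true_divide(
```

>>> {"method": "servo_tool", "body": {"moves": [[[0,0,3,0,0,0,25],[0,0,2,0,0,0,25],[0,0,0,0,0,0,25]]]}}

```text
time: 21.8
tool_pos: [0.4754, 0.0349, 0.0998]
tool_rot: [-0.0, 0.145, 0.989, 0.001]
contact_force: [-13.7, 5.3, 25.2]
gripper_width: 0.407
grasp_force: 69.1
```

>>> {"method": "servo_tool", "body": {"moves": [[[0,0,0,0,0,0,60],[0,0,0,0,0,0,60],[0,0,0,0,0,0,60],[0,0,-15,0,0,0,60],[0,0,-25,0,0,0,60],[0,0,-40,0,0,0,60],[0,0,-50,0,0,0,60],[20,0,-30,0,0,0,60],[0,0,0,0,0,0,60],[0,0,0,0,0,0,60]]]}}

```text
time: 23.05
tool_pos: [0.4552, 0.0399, 0.2549]
tool_rot: [-0.0, 0.145, 0.989, -0.0]
contact_force: [-0.7, 0.5, -0.7]
gripper_width: 0.706
grasp_force: 0.0
```

```bash
python3 ends.py
python3 - <<'E'
from h import *
f=grab('side'); c=pts(mask(f,(0,150,100),(8,255,255),(180,160,215,195))); print(c.mean(0),len(c))
for a in(0,.08,.2): print(a,proj(f,pr(-.042-.11*np.cos(a-.3),0,.14+.11*np.sin(a-.3))))
cv2.imwrite('pics/t9.png',cv2.resize(f['image'][130:250,170:330],None,fx=4,fy=4,interpolation=cv2.INTER_CUBIC))
E
```

```text
wood x [-24.26685894  -1.45954139  21.43721192] y [25.69545168 88.1874575  88.80696482] 314
stripe x fit [ 0.0037375  -0.22010356] 63
[198.0326087  180.85869565] 92
0 [199.15069678 180.94829622]
0.08 [197.93415592 177.9748098 ]
0.2 [196.62748622 173.36461843]
```

View pics/t9.png

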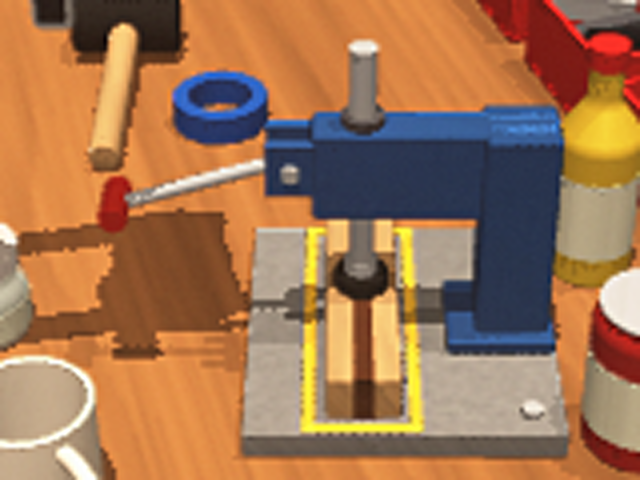

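The lever is fully down (handle at row 180.9, and 180.9 is expected at 0 rad). The foot is on the blank inside the outline and the gripper is clear.

```bash
python3 -c "
from plant import manip
print(manip.job_done())"
```

```text
the job is handed in; nothing more can be done
None
```

I handed the job in at about 23 s: the blank is clamped inside the outline within about 2 mm, the lever is fully down and the gripper is clear; I saw nothing else moved, but foot force wasn't measured and no verdict was returned.

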